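Open the touch-latch shoe-care cupboard behind the clog

TASK

A black clog stands in the way of the little shoe-care cupboard. Push the clog along the bench until it is clear of the door's swing, press the door in at its steel touch disc so that the catch lets go and the door springs ajar, then push the door wide open, about square to the cupboard. Do it all by touching and pushing: pick nothing up, never let the door or the cupboard knock the clog, and leave everything else where it is.

Things in the scene. Friction and masses are not known exactly. Their poses are not given: they have to be found in the camera images.
- cupboard: Oak cupboard fixed to the bench, 230 mm wide (its y), 150 deep (its x), 190 high, top flat. Origin: centre of its underside. Front looks along its own -x (to the robot's right and a little away from it); hinges on its -y side, free edge of the door on its +y side. Carcass front plane x = -75 mm; the teal door (16 thick, 228 wide, from z = 11 to 187 mm), closed, lies from x = -81 to -97 mm.
- cupboard_door (a joint): Door angle, rad: 0 closed and latched, grows as it opens, to 1.75. Pressing in makes it negative, to a stop at -0.024 (4.6 mm at the disc); the catch lets go past about -0.016 (3 mm, about 3.5 N at the disc), a shorter press leaves it latched. Once the press is taken away, a plunger throws the door ajar to 0.2 to 0.45. From there it swings with under 1 N and stays where left.
- touch_disc (a point): Centre of the 24 mm steel touch disc on the outer face of the door, 140 mm above the bench (50 mm below the cupboard's top), 192 mm from the hinge axis; it moves with the door. Site axes: x points into the cupboard, normal to the door, y along the door to its free edge, z up.
- door_free_edge (a point): Top corner of the door at its free edge, mid-thickness, 185 mm above the bench, 226 mm from the hinge axis; it moves with the door. Same axes as touch_disc. Behind the door only the steel strike and the white plunger of the catch stick out, all lower than 75 mm above the bench.
- door_hinge (a point): Point on the vertical hinge axis, 185 mm above the bench. The door's inner face lies 4 mm from this axis, its outer face 12 mm. All within 230 mm of the axis, in front of the cupboard, is the door's swing.
- clog: Black plastic clog (about 0.25 kg, loose), sole on the bench. Origin: underside, mid-length and mid-width. x points to the toe. 270 mm long, 108 wide at the ball of the foot (x = 25 to 100 mm), 84 at the heel, 98 high at the instep. Open at the top from the heel to x = 30 mm, walls there about 56 high. Starts in front of the door, across its swing, 35 mm or more from it.
- lazy_susan: Lazy Susan, a bystander: steel foot with a wooden turntable 300 mm across, top at 28 mm, that turns freely. Origin: centre of the foot, on the bench.
- polish_tin: Red polish tin, 76 mm across, 26 mm high, on the lazy Susan; bystander. Origin: centre of its underside.
- round_brush: Round shoe brush, 62 mm across, 76 mm high, on the lazy Susan; bystander. Origin: centre of its underside.
- glass_bowl: Green glass bowl, 92 mm across, 40 mm high, on the lazy Susan; bystander. Origin: centre of its underside.
- bottle_opener: Flat steel bottle opener, 130 x 42 x 5 mm, lying on the bench; bystander. Origin: under its middle, x along its length.
- cream_jar: Amber jar with a black cap, 56 mm across, 46 mm high, standing on the bench between the robot and the lazy Susan; bystander. Origin: centre of its underside.

How it is judged:
By the outcome, as a careful person would: the job done as asked, in the order asked, and still so for the second after the job is handed in, with the robot touching nothing.
It also fails if it takes over 64 s, if anything falls off the work surface, if the arm or the gripper's body presses on something with over 40 N, if the wrist force passes 120 N, or if a joint passes its speed limit or range.

ROBOT

A 6-joint arm with a two-finger parallel gripper is mounted at the origin on the work surface. World frame = base frame: x ahead of the robot, y to its left, z up, the work surface at z = 0. Lengths are in m, angles in rad, forces in N, time in s.
With the tool pointing down it reaches from about 0.375 to 0.9 m from the base axis. Payload 3.1 kg.
Tool frame: the origin (TCP) lies on the centre line of the jaws, within the pads' length; the fingertips stand robot.tip_reach ahead of it and the grasp point (between the pads) is the TCP (robot.tip_reach is the distance from the TCP to the fingertips, in m); z points along the fingers, y is the direction in which the jaws open and shut (so a half turn about z gives the same grasp; the last joint's range is limited). The gripper opens to 87 mm and grips with 3 to 60 N. Pads are 19 mm wide; open, the fingers measure 117 mm over their backs; the gripper's body (75 mm by 190 mm) begins 51 mm behind the grasp point.
Start: joints at [-1.512, 0.527, 1.433, -0, 1.181, -0.178], TCP at [0.147, -0.608, 0.242] pointing down, gripper open.
Joint ranges: [-3.08, 3.08], [-0.75, 2.2], [0.22, 2.44], [-1.43, 4.57], [0, 2.65], [-2.85, 2.85]. Speed limits (rad/s): [2.79, 2.79, 3.14, 3.14, 3.14, 3.14].

INTERFACE

Orientations are given as a unit quaternion [x, y, z, w].
In Python, from rig import telemetry, viewer, robot gives the robot as it stands. The module is installed in compiled form; this text tells all that it offers.
- The arm moves only by the tool step_arm, never from a script. Its argument "targets" is a list of rows, each an object of numbers: "dx", "dy", "dz": the shift along the tool's x, y, z in m; "rx", "ry", "rz": the turn, a rotation vector about the tool's x, y, z in degrees. In form: [{"dx": .., "dy": .., "dz": .., "rx": .., "ry": .., "rz": ..}, ...]. A call has exactly 5 rows; each row is the pose to reach, as a shift and turn from the pose measured when the call began, along the tool's axes at that moment; what a row does not reach only later rows make up. A row lasts 1/8 s, in which the tool goes at most 62.5 mm and 10.7 degrees, less where a joint would pass 70% of its speed; a pose out of reach is approached as far as the arm can. A call with a gripper value outside its range is refused whole. "gripper" is the opening, from 0 (shut) to 1 (fully open), set as the call begins (left out, the last holds). The fingers move at their own pace and stop on an object; "force" is the grip in N (left out, the last holds). Time passes only in rows, so rows that repeat a pose let the fingers close, or fill a call up. It gives the time, the measured TCP pose, the force and the opening at its end, in the units of the state.
- telemetry.get_obs(): the state, without advancing time (a new reading comes with each control period).
- viewer.camera(name): name is "scene" or "top" or "wrist"; returns a dict with "img" (420x560x3 uint8, blue, green, red), "depth" (420x560 float32, m along the optical axis (not along the pixel's ray), 0 where there is no reading), "K" (3x3 intrinsics, pixels), "R" (3x3) and "t" (3): a world point X has camera coordinates R X + t. Camera axes: x right, y down, z forward; pixel columns grow to the right and rows downward; lengths in m; the calibration is good to about 2 mm. A picture is of the moment at which its call begins.
- robot.hand_in(): hands the job in, once; it reports no verdict.
The state is a dict: "time": time; "q": joint angles; "joint_velocities": joint speeds; "joint_torque": joint torques, N m; "position": TCP position; "tool_rot": TCP orientation; "ft_force": force on the tool from outside, world axes, zero at the start; "moment": the same for the moment, N m; "grip_width": finger opening in m.
Only numpy, scipy, OpenCV 4.12 (cv2) and the standard library are available. Lean on these libraries where they do the work, as an engineer would, in place of code of your own. Each camera call takes 0.05 s, during which the arm holds its last target.

## Working session

There is one attempt and no reset: what is moved stays moved. The work goes in short steps, Python scripts to look and compute and a tool call to move; the robot and the scene stay as the last step left them, time stands still between calls to the robot, and variables do not carry over. Pictures are saved under pics/ and viewed, and the job is handed in when it is done.

Besides the shell and the picture viewer there is one more tool, called after ">>>" as name([rows], argument=value, ...), one row to a line, values as JSON. step_arm: Moves the arm, as the interface text tells. Its arguments: {"type":"object","properties":{"targets":{"type":"array"},"gripper":{"type":"number"},"force":{"type":"number"}},"required":["targets"]}

```bash
mkdir -p pics
cat > h.py <<'E'
import numpy as np, cv2
from rig import telemetry, viewer, robot
def cam(n): return viewer.camera(n)
def ray(c,u,v,z):
    d=c["R"].T@(np.linalg.inv(c["K"])@np.array([u,v,1.])); o=-c["R"].T@c["t"]
    return o+d*(z-o[2])/d[2]
def proj(c,X):
    p=c["K"]@(c["R"]@np.array(X)+c["t"]); return p[:2]/p[2]
def cloud(c):
    h,w=c["depth"].shape; u,v=np.meshgrid(np.arange(w),np.arange(h)); d=c["depth"]
    P=np.stack([u,v,np.ones_like(u)],-1)@np.linalg.inv(c["K"]).T*d[...,None]
    return (P-c["t"])@c["R"]
E
python3 - <<'E'
from h import *
for n in ["scene","top","wrist"]:
    c=cam(n); cv2.imwrite(f"pics/{n}0.png",c["img"]); np.savez(f"{n}0.npz",**c); print(n,-c["R"].T@c["t"])
print(telemetry.get_obs(),robot.tip_reach)
E
```

```text
scene [ 1.41642073 -0.83839138  1.04102487]
top [ 0.43746423 -0.06447023  1.45216132]
wrist [ 0.22657085 -0.58786076  0.38430761]
{'time': 0.15, 'q': array([-1.51252422e+00,  5.28262772e-01,  1.43358893e+00, -1.15451575e-05,
        1.18137172e+00, -1.78513226e-01]), 'joint_velocities': array([-0.00012525, -0.00169318, -0.00235082,  0.00018876,  0.00019228,
       -0.00014932]), 'joint_torque': array([ 9.62085760e-04, -4.40430701e+01, -1.76842457e+01,  6.33147312e-02,
        5.52433566e-02, -1.17528402e-04]), 'position': array([ 0.14659901, -0.60703586,  0.24079622]), 'tool_rot': array([ 9.92999181e-01,  1.18118422e-01,  4.36628789e-05, -8.14231654e-04]), 'ft_force': array([0.83654446, 0.39330968, 0.42784613]), 'moment': array([ 0.07447244, -0.01153554,  0.00307938]), 'grip_width': 0.0868649793577413} 0.019
```

View pics/scene0.png

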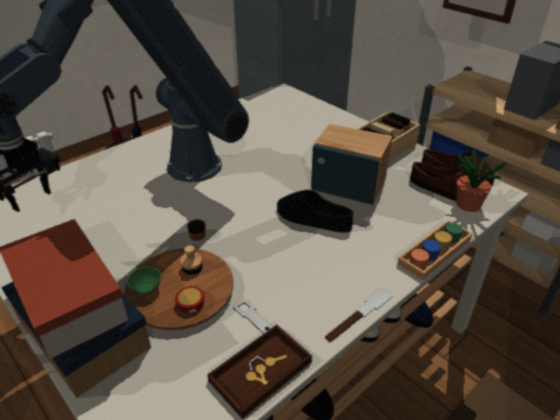

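View pics/top0.png

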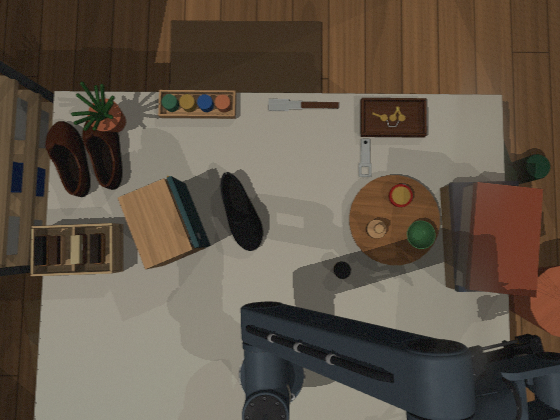

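Run:
```python
from h import *
c=dict(np.load("top0.npz")); s=dict(np.load("scene0.npz"))
im=c["img"]; cv2.imwrite("pics/top_crop.png",cv2.resize(im[140:300,100:300],(800,640),interpolation=cv2.INTER_CUBIC)[:600])
im=s["img"]; cv2.imwrite("pics/scene_crop.png",cv2.resize(im[110:250,250:430],(771,600),interpolation=cv2.INTER_CUBIC))
P=cloud(c)
for u,v in [(150,220),(240,215),(235,190),(250,235),(342,270),(365,155),(300,200),(200,240)]: print((u,v),P[v,u].round(3))
b=proj(c,[0,0,0]);print(b)
```

```text
(150, 220) [0.493 0.36  0.188]
(240, 215) [0.521 0.114 0.024]
(235, 190) [0.604 0.132 0.028]
(250, 235) [0.454 0.075 0.067]
(342, 270) [ 0.345 -0.223  0.045]
(365, 155) [ 0.731 -0.305  0.006]
(300, 200) [ 0.576 -0.086 -0.004]
(200, 240) [0.436 0.219 0.146]
[272.142678   374.35558148]
```

View pics/top_crop.png

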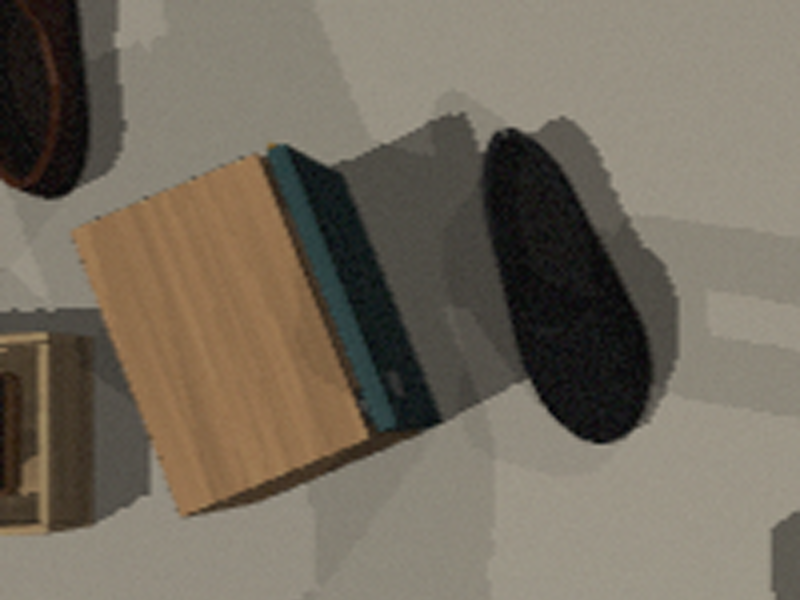

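View pics/scene_crop.png

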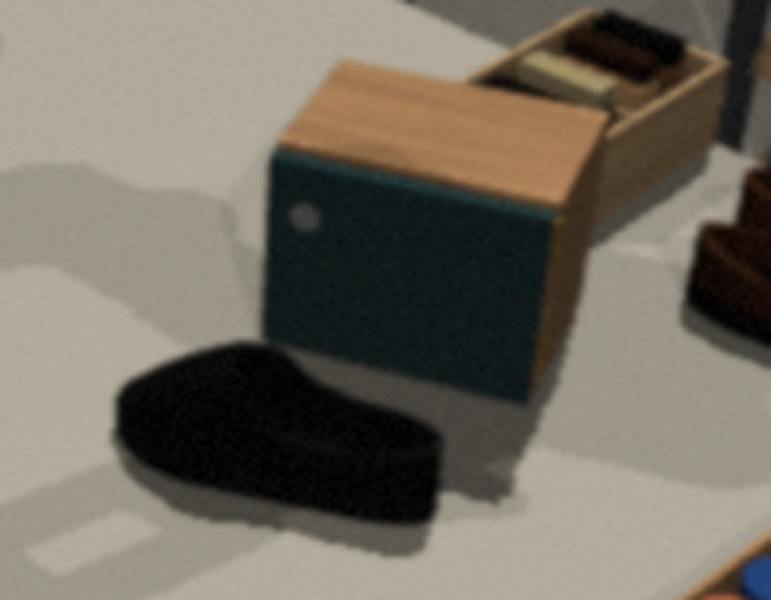

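Run:
```python
from h import *
c=dict(np.load("top0.npz")); P=cloud(c)
hsv=cv2.cvtColor(c["img"],cv2.COLOR_BGR2HSV)
# cupboard top by height
m=((abs(P[...,2]-0.19)<0.012)&(P[...,1]>0.15)&(P[...,0]>0.3)&(P[...,0]<.8)).astype(np.uint8)
wood=(m&(hsv[...,0]<25)&(hsv[...,2]>70)).astype(np.uint8)
teal=(m&(hsv[...,0]>70)).astype(np.uint8)
for n,mm in [("wood",wood),("teal",teal)]:
    k,l,st,_=cv2.connectedComponentsWithStats(mm); i=1+np.argmax(st[1:,4]); ys,xs=np.where(l==i)
    z=.19 if n=="wood" else .187
    W=np.array([ray(c,u,v,z)[:2] for u,v in zip(xs,ys)])
    r=cv2.minAreaRect((W*1000).astype(np.float32)); print(n,len(W),r,cv2.boxPoints(r).round(0).tolist(), "z med",np.median(P[ys,xs,2]))
# clog
m=((hsv[...,2]<45)&(P[...,2]>0.008)&(P[...,1]<0.17)&(P[...,1]>0.0)&(P[...,0]>0.3)&(P[...,0]<.75)).astype(np.uint8)
k,l,st,_=cv2.connectedComponentsWithStats(m); i=1+np.argmax(st[1:,4]); Q=P[l==i]
r=cv2.minAreaRect((Q[:,:2]*1000).astype(np.float32)); print("clog",len(Q),r,cv2.boxPoints(r).round(0).tolist(),Q[:,2].max())
j=Q[:,2].argmax(); print(Q[j])
for a in np.arange(.38,.68,.02):
    w=Q[abs(Q[:,0]-a)<.01]
    if len(w): print(a.round(2),w[:,1].min().round(3),w[:,1].max().round(3),w[:,2].max().round(3))
# others
for n,(u,v) in dict(jar=(342,270)).items():
    m=(np.hypot(P[...,0]-P[v,u,0],P[...,1]-P[v,u,1])<.05)&(P[...,2]>.035); print(n,P[m].mean(0),np.ptp(P[m],0))
```

```text
wood 3926 ((484.752197265625, 344.7002868652344), (230.27114868164062, 151.0133056640625), 23.5440731048584) [[349.0, 368.0], [409.0, 229.0], [620.0, 321.0], [560.0, 460.0]] z med 0.19031762906884706
teal 457 ((520.3607177734375, 262.2235107421875), (227.2526092529297, 18.67439842224121), 23.61741065979004) [[413.0, 225.0], [420.0, 208.0], [628.0, 299.0], [621.0, 316.0]] z med 0.18659228779017328
clog 1887 ((530.22900390625, 118.97964477539062), (262.8433837890625, 103.1234359741211), 28.175973892211914) [[390.0, 102.0], [439.0, 11.0], [670.0, 136.0], [622.0, 226.0]] 0.09837231797124152
[0.49404211 0.12017148 0.09837232]
0.4 0.068 0.091 0.037
0.42 0.049 0.119 0.052
0.44 0.042 0.13 0.068
0.46 0.039 0.142 0.082
0.48 0.039 0.145 0.093
0.5 0.043 0.148 0.098
0.52 0.05 0.161 0.094
0.54 0.063 0.165 0.085
0.56 0.075 0.168 0.067
0.58 0.084 0.17 0.063
0.6 0.096 0.17 0.065
0.62 0.106 0.17 0.062
0.64 0.119 0.169 0.072
0.66 0.141 0.167 0.071
jar [ 0.3456141  -0.22367891  0.04550158] [0.05445546 0.05278    0.01568569]
```

Run:
```python
from h import *
c=dict(np.load("top0.npz")); P=cloud(c); s=dict(np.load("scene0.npz"))
hsv=cv2.cvtColor(c["img"],cv2.COLOR_BGR2HSV)
m=((hsv[...,2]<45)&(P[...,2]>0.008)&(P[...,1]<0.17)&(P[...,1]>0.0)&(P[...,0]>0.3)&(P[...,0]<.75)).astype(np.uint8)
k,l,st,_=cv2.connectedComponentsWithStats(m); i=1+np.argmax(st[1:,4]); Q=P[l==i]
for a in (14,17,20,23):
    a=np.radians(a); t=np.array([-np.cos(a),-np.sin(a)]); n=np.array([-t[1],t[0]])
    A=Q[:,:2]@t; B=Q[:,:2]@n; mid=(A.min()+A.max())/2; print(np.degrees(a),np.ptp(A),np.ptp(B), mid*t+(B.min()+B.max())/2*n)
a=np.radians(18); t=np.array([-np.cos(a),-np.sin(a)]); n=np.array([-t[1],t[0]])
A=Q[:,:2]@t; B=Q[:,:2]@n; o=(A.min()+A.max())/2;b0=(B.min()+B.max())/2
A=A-o;B=B-b0; print('origin',o*t+b0*n,'n',n)
for x in np.arange(-.12,.14,.02):
    w=abs(A-x)<.01; print(round(x,2),B[w].min().round(3),B[w].max().round(3),(B[w].min()+B[w].max()).round(3)/2,'| z profile',[ (round(float(np.median(Q[w&(abs(B-y)<.006),2])),3) if (w&(abs(B-y)<.006)).any() else None) for y in np.arange(-.05,.06,.0125)])
for nme,X in dict(disc=(.4501,.2239,.14),hinge=(.6214,.3114,.187),free=(.414,.2188,.187)).items(): print(nme,proj(c,X),proj(s,X))
P2=cloud(s); print(P2[160,321], P2[161,320])
```

```text
14.0 0.26481422969145 0.1069537433861356 [0.5332481  0.10849293]
17.0 0.26526429996501544 0.1030048619746783 [0.53318606 0.10986181]
20.0 0.2653486809625946 0.10223997581013315 [0.53269438 0.11253325]
23.0 0.2648902100541958 0.10280740772120295 [0.53208093 0.11501007]
origin [0.53305434 0.11055961] n [ 0.30901699 -0.95105652]
-0.12 -0.026 0.015 -0.0055 | z profile [None, None, 0.041, 0.03, 0.027, 0.062, None, None, None]
-0.1 -0.032 0.024 -0.004 | z profile [None, 0.027, 0.025, 0.023, 0.024, 0.054, 0.048, None, None]
-0.08 -0.039 0.029 -0.005 | z profile [None, 0.024, 0.025, 0.024, 0.025, 0.024, 0.057, None, None]
-0.06 -0.044 0.032 -0.006 | z profile [None, 0.027, 0.027, 0.025, 0.024, 0.023, 0.054, 0.02, None]
-0.04 -0.044 0.037 -0.0035 | z profile [0.06, 0.028, 0.026, 0.023, 0.025, 0.024, 0.053, 0.033, None]
-0.02 -0.05 0.04 -0.005 | z profile [0.022, 0.032, 0.024, 0.023, 0.025, 0.024, 0.023, 0.043, None]
0.0 -0.051 0.043 -0.004 | z profile [0.022, 0.027, 0.023, 0.023, 0.025, 0.023, 0.025, 0.059, None]
0.02 -0.045 0.047 0.001 | z profile [0.065, 0.081, 0.028, 0.023, 0.024, 0.025, 0.087, 0.075, 0.033]
0.04 -0.049 0.051 0.001 | z profile [0.06, 0.08, 0.089, 0.09, 0.09, 0.09, 0.087, 0.075, 0.05]
0.06 -0.051 0.051 -0.0 | z profile [0.054, 0.069, 0.076, 0.08, 0.081, 0.08, 0.077, 0.07, 0.049]
0.08 -0.047 0.05 0.002 | z profile [0.03, 0.058, 0.065, 0.068, 0.07, 0.069, 0.067, 0.057, 0.033]
0.1 -0.043 0.044 0.001 | z profile [None, 0.039, 0.051, 0.054, 0.053, 0.051, 0.053, 0.044, 0.022]
0.12 -0.03 0.033 0.0015 | z profile [None, None, 0.035, 0.04, 0.041, 0.04, 0.037, 0.032, None]
disc [198.95272146 235.3908811 ] [320.91849999 160.12663627]
hinge [168.0444387  177.29864955] [378.93459303 158.95748475]
free [196.80989757 247.5306678 ] [312.80667509 144.52021441]
[0.44700116 0.22767915 0.13745732] [0.44744792 0.22246247 0.13589744]
```

```bash
cat >> h.py <<'E'
from scipy.spatial.transform import Rotation as Ro
def delta(target,o=None):
    o=o or telemetry.get_obs(); R=Ro.from_quat(o["tool_rot"])
    return R.inv().apply(np.array(target)-o["position"]).round(4)
E
python3 - <<'E'
from h import *
P=cloud(dict(np.load("top0.npz")))
m=(P[...,1]<-.4)&(P[...,2]>.04)&(P[...,0]>.2)&(P[...,0]<.7)
for x in np.arange(.2,.6,.05):
  print(round(x,2),[round(float(P[...,2][m&(abs(P[...,0]-x)<.025)&(abs(P[...,1]-y)<.025)].max(initial=0)),2) for y in np.arange(-.8,-.4,.05)])
print(delta([.35,-.25,.30]),delta([.547,.116,.16]))
E
```

```text
0.2 [0.0, 0.0, 0.34, 0.51, 0.58, 0.59, 0.0, 0.0]
0.25 [0.0, 0.0, 0.0, 0.0, 0.0, 0.0, 0.0, 0.0]
0.3 [0.0, 0.23, 0.24, 0.24, 0.24, 0.24, 0.0, 0.0]
0.35 [0.0, 0.24, 0.24, 0.24, 0.24, 0.24, 0.0, 0.0]
0.4 [0.0, 0.23, 0.24, 0.24, 0.23, 0.24, 0.07, 0.07]
0.45 [0.0, 0.24, 0.24, 0.24, 0.24, 0.23, 0.07, 0.07]
0.5 [0.0, 0.24, 0.24, 0.24, 0.24, 0.23, 0.07, 0.07]
0.55 [0.0, 0.24, 0.24, 0.24, 0.24, 0.13, 0.0, 0.06]
[ 0.2815 -0.2995 -0.0586] [ 0.5588 -0.6088  0.0819]
```

>>> step_arm([
  {"dx": 0.0,"dy": -0.03,"dz": -0.05},
  {"dx": 0.03,"dy": -0.075,"dz": -0.08},
  {"dx": 0.07,"dy": -0.12,"dz": -0.09},
  {"dx": 0.11,"dy": -0.165,"dz": -0.09},
  {"dx": 0.15,"dy": -0.21,"dz": -0.09},
], gripper=0)

```text
invalid input
```

Run:
```python
from h import *
o=telemetry.get_obs();print(o["time"],o["position"],o["tool_rot"],o["grip_width"]);print(delta([.547,.116,.16]))
```

```text
0.15 [ 0.14659901 -0.60703586  0.24079622] [ 9.92999181e-01  1.18118422e-01  4.36628789e-05 -8.14231654e-04] 0.0868649793577413
[ 0.5588 -0.6088  0.0819]
```

Perhaps all six numbers are required per row.

>>> step_arm([
  {"dx": 0.0,"dy": -0.03,"dz": -0.05,"rx": 0,"ry": 0,"rz": 0},
  {"dx": 0.03,"dy": -0.075,"dz": -0.08,"rx": 0,"ry": 0,"rz": 0},
  {"dx": 0.07,"dy": -0.12,"dz": -0.09,"rx": 0,"ry": 0,"rz": 0},
  {"dx": 0.11,"dy": -0.165,"dz": -0.09,"rx": 0,"ry": 0,"rz": 0},
  {"dx": 0.15,"dy": -0.21,"dz": -0.09,"rx": 0,"ry": 0,"rz": 0},
], gripper=0)

```text
time: 0.78
position: [0.2437, -0.366, 0.3313]
tool_rot: [0.993, 0.118, 0.0, -0.001]
ft_force: [0.1, -0.1, -0.1]
grip_width: 0.045
```

Run:
```python
from h import *
o=telemetry.get_obs();print(o["time"],o["position"],o["tool_rot"],o["grip_width"]);print(delta([.547,.116,.16]))
```

```text
0.775 [ 0.24373941 -0.36598634  0.33127004] [ 9.93048036e-01  1.17707503e-01  2.91725798e-04 -6.76214842e-04] 0.04499167184042404
[ 0.4074 -0.3975  0.1721]
```

>>> step_arm([
  {"dx": 0.04,"dy": -0.04,"dz": 0,"rx": 0,"ry": 0,"rz": 0},
  {"dx": 0.08,"dy": -0.08,"dz": 0.0,"rx": 0,"ry": 0,"rz": 0},
  {"dx": 0.12,"dy": -0.12,"dz": 0.0,"rx": 0,"ry": 0,"rz": 0},
  {"dx": 0.16,"dy": -0.16,"dz": 0.01,"rx": 0,"ry": 0,"rz": 0},
  {"dx": 0.2,"dy": -0.2,"dz": 0.02,"rx": 0,"ry": 0,"rz": 0},
])

```text
time: 1.4
position: [0.3922, -0.1231, 0.3117]
tool_rot: [0.993, 0.118, 0.001, -0.0]
ft_force: [0.0, -0.1, 0.9]
grip_width: 0.0017
```

>>> step_arm([
  {"dx": 0.04,"dy": -0.04,"dz": 0.01,"rx": 0,"ry": 0,"rz": 0},
  {"dx": 0.08,"dy": -0.08,"dz": 0.03,"rx": 0,"ry": 0,"rz": 0},
  {"dx": 0.12,"dy": -0.12,"dz": 0.05,"rx": 0,"ry": 0,"rz": 0},
  {"dx": 0.16,"dy": -0.155,"dz": 0.08,"rx": 0,"ry": 0,"rz": 0},
  {"dx": 0.19,"dy": -0.18,"dz": 0.11,"rx": 0,"ry": 0,"rz": 0},
])

```text
time: 2.02
position: [0.5361, 0.0985, 0.2011]
tool_rot: [0.993, 0.118, 0.001, -0.0]
ft_force: [0.2, 0.1, -0.5]
grip_width: 0.0004
```

Run:
```python
from h import *
o=telemetry.get_obs();print(o["time"],o["position"],o["tool_rot"],o["grip_width"],o["ft_force"]);print(delta([.547,.116,.059]))
c=cam("wrist"); cv2.imwrite("pics/w1.png",c["img"])
```

```text
2.025 [0.53610223 0.09847332 0.20105259] [ 9.92963252e-01  1.18416931e-01  1.16135199e-03 -2.49675819e-04] 0.0003536480070444284 [ 0.15897887  0.13499037 -0.45119373]
[ 0.0144 -0.0144  0.1421]
```

View pics/w1.png

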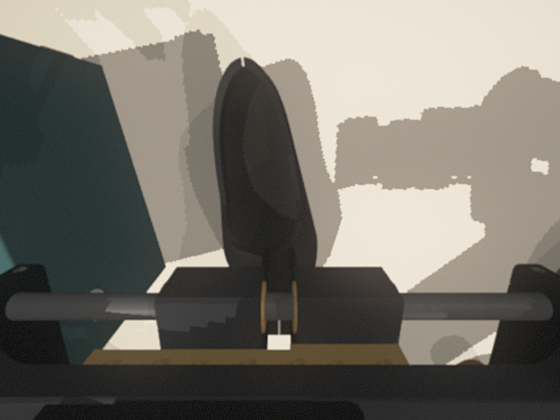

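>>> step_arm([
  {"dx": 0.018,"dy": -0.014,"dz": 0.03,"rx": 0,"ry": 0,"rz": 0},
  {"dx": 0.018,"dy": -0.014,"dz": 0.06,"rx": 0,"ry": 0,"rz": 0},
  {"dx": 0.018,"dy": -0.014,"dz": 0.09,"rx": 0,"ry": 0,"rz": 0},
  {"dx": 0.018,"dy": -0.014,"dz": 0.12,"rx": 0,"ry": 0,"rz": 0},
  {"dx": 0.018,"dy": -0.014,"dz": 0.142,"rx": 0,"ry": 0,"rz": 0},
])

```text
time: 2.7
position: [0.55, 0.1194, 0.0538]
tool_rot: [0.993, 0.119, -0.001, -0.002]
ft_force: [-0.1, 0.7, -0.4]
grip_width: 0.0004
```

>>> step_arm([
  {"dx": 0.0,"dy": 0.008,"dz": 0,"rx": 0,"ry": 0,"rz": 0},
  {"dx": 0,"dy": 0.016,"dz": 0,"rx": 0,"ry": 0,"rz": 0},
  {"dx": 0,"dy": 0.024,"dz": 0,"rx": 0,"ry": 0,"rz": 0},
  {"dx": 0,"dy": 0.032,"dz": 0,"rx": 0,"ry": 0,"rz": 0},
  {"dx": 0,"dy": 0.04,"dz": 0,"rx": 0,"ry": 0,"rz": 0},
])

```text
time: 3.32
position: [0.5598, 0.0802, 0.0544]
tool_rot: [0.993, 0.118, -0.001, -0.002]
ft_force: [-0.3, 2.0, 0.6]
grip_width: 0.0005
```

Run:
```python
from h import *
o=telemetry.get_obs();print(o["time"],o["position"],o["ft_force"])
c=cam("wrist"); cv2.imwrite("pics/w2.png",c["img"]); c=cam("scene"); cv2.imwrite("pics/s2.png",cv2.resize(c["img"][100:310,200:480],(800,600)))
```

```text
3.325 [0.55983854 0.08024103 0.05437484] [-0.30090434  1.96054877  0.56732228]
```

View pics/s2.png

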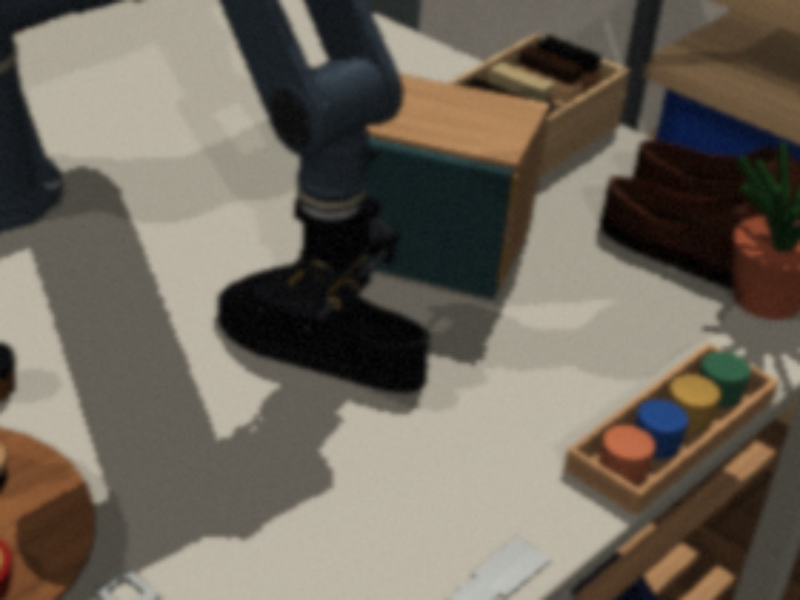

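>>> step_arm([
  {"dx": 0.0,"dy": 0.012,"dz": 0,"rx": 0,"ry": 0,"rz": 0},
  {"dx": 0,"dy": 0.026,"dz": 0,"rx": 0,"ry": 0,"rz": 0},
  {"dx": 0,"dy": 0.042,"dz": 0,"rx": 0,"ry": 0,"rz": 0},
  {"dx": 0,"dy": 0.058,"dz": 0,"rx": 0,"ry": 0,"rz": 0},
  {"dx": 0,"dy": 0.072,"dz": 0,"rx": 0,"ry": 0,"rz": 0},
])

```text
time: 4.05
position: [0.5771, 0.0085, 0.0538]
tool_rot: [0.993, 0.118, -0.001, -0.002]
ft_force: [-0.9, 2.4, 3.4]
grip_width: 0.0003
```

>>> step_arm([
  {"dx": 0.0,"dy": 0.016,"dz": 0,"rx": 0,"ry": 0,"rz": 0},
  {"dx": 0,"dy": 0.032,"dz": 0,"rx": 0,"ry": 0,"rz": 0},
  {"dx": 0,"dy": 0.046,"dz": 0,"rx": 0,"ry": 0,"rz": 0},
  {"dx": 0,"dy": 0.06,"dz": 0,"rx": 0,"ry": 0,"rz": 0},
  {"dx": 0,"dy": 0.07,"dz": 0,"rx": 0,"ry": 0,"rz": 0},
])

```text
time: 4.68
position: [0.5937, -0.0606, 0.0534]
tool_rot: [0.993, 0.118, -0.001, -0.002]
ft_force: [-0.7, 3.0, 1.4]
grip_width: 0.0005
```

Run:
```python
from h import *
o=telemetry.get_obs();print(o["time"],o["position"],o["ft_force"])
c=cam("top"); cv2.imwrite("pics/t3.png",c["img"]); c=cam("scene"); cv2.imwrite("pics/s3.png",cv2.resize(c["img"][100:310,200:480],(800,600)))
```

```text
4.675 [ 0.59366033 -0.06058876  0.05343582] [-0.67785859  3.01167281  1.38813843]
```

View pics/s3.png

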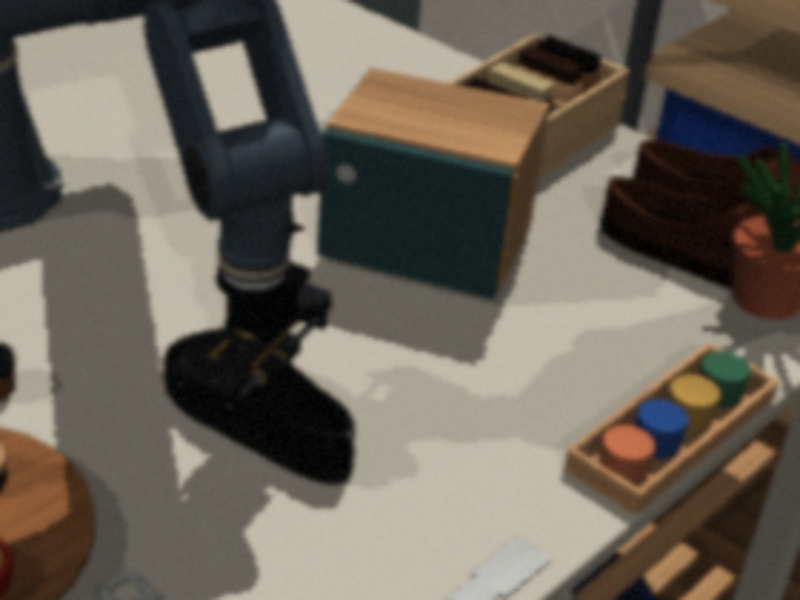

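View pics/t3.png

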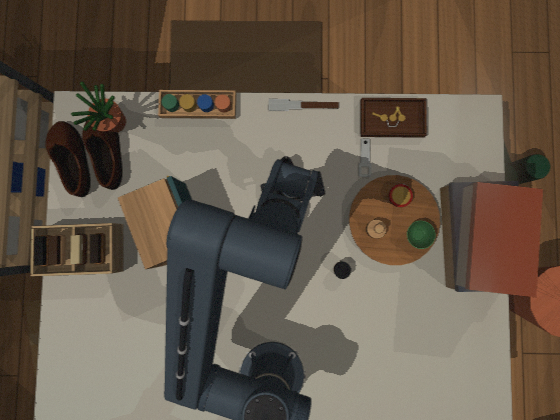

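>>> step_arm([
  {"dx": 0.0,"dy": -0.01,"dz": 0,"rx": 0,"ry": 0,"rz": 0},
  {"dx": 0,"dy": -0.01,"dz": -0.03,"rx": 0,"ry": 0,"rz": 0},
  {"dx": 0,"dy": -0.01,"dz": -0.08,"rx": 0,"ry": 0,"rz": 0},
  {"dx": 0,"dy": -0.01,"dz": -0.13,"rx": 0,"ry": 0,"rz": 0},
  {"dx": 0,"dy": 0.03,"dz": -0.18,"rx": 0,"ry": 0,"rz": 0},
])

```text
time: 5.4
position: [0.6, -0.0868, 0.2335]
tool_rot: [0.993, 0.12, -0.001, -0.002]
ft_force: [1.0, -0.6, -0.1]
grip_width: 0.0003
```

>>> step_arm([
  {"dx": -0.03,"dy": 0.03,"dz": 0,"rx": 0,"ry": 0,"rz": 0},
  {"dx": -0.07,"dy": 0.06,"dz": 0,"rx": 0,"ry": 0,"rz": 0},
  {"dx": -0.1,"dy": 0.1,"dz": 0,"rx": 0,"ry": 0,"rz": 0},
  {"dx": -0.12,"dy": 0.14,"dz": 0,"rx": 0,"ry": 0,"rz": 0},
  {"dx": -0.13,"dy": 0.16,"dz": 0,"rx": 0,"ry": 0,"rz": 0},
])

```text
time: 6.02
position: [0.5114, -0.2745, 0.2331]
tool_rot: [0.993, 0.119, -0.001, -0.002]
ft_force: [0.6, 1.2, -0.5]
grip_width: 0.0001
```

Run:
```python
from h import *
o=telemetry.get_obs();print(o["time"],o["position"],o["tool_rot"])
c=cam("top"); cv2.imwrite("pics/t4.png",c["img"]); s=cam("scene"); cv2.imwrite("pics/s4.png",s["img"])
np.savez("top4.npz",**c);np.savez("scene4.npz",**s)
hin=np.array([.6214,.3114])
for n,c in (("top",c),("scene",s)):
    P=cloud(c); V=cv2.cvtColor(c["img"],cv2.COLOR_BGR2HSV)[...,2]
    m=((V<45)&(P[...,2]>.008)&(P[...,2]<.105)&(P[...,0]>.36)&(P[...,0]<.8)&(P[...,1]<.2)&(P[...,1]>-.15)).astype(np.uint8)
    k,l,st,_=cv2.connectedComponentsWithStats(m); i=1+np.argmax(st[1:,4]); Q=P[l==i]
    d=np.hypot(*(Q[:,:2]-hin).T); print(n,st[i],Q.min(0),Q.max(0),d.min(),np.percentile(d,1),Q[d.argmin()])
```

```text
6.025 [ 0.5113863  -0.27445114  0.23308705] [ 0.99285236  0.11933347 -0.00103731 -0.00162594]
top [ 272  157   30   82 1859] [ 0.44609787 -0.0892234   0.01548257] [0.71076456 0.00806747 0.09824835] 0.30669136191085966 0.31136367281591304 [0.60252446 0.00529004 0.02307877]
scene [ 258  215   65   53 2022] [ 0.46464687 -0.09815237  0.00808614] [0.71637737 0.00723727 0.09775689] 0.3112382384230932 0.31438740893503175 [6.23035048e-01 1.66056361e-04 3.02350906e-02]
```

View pics/t4.png

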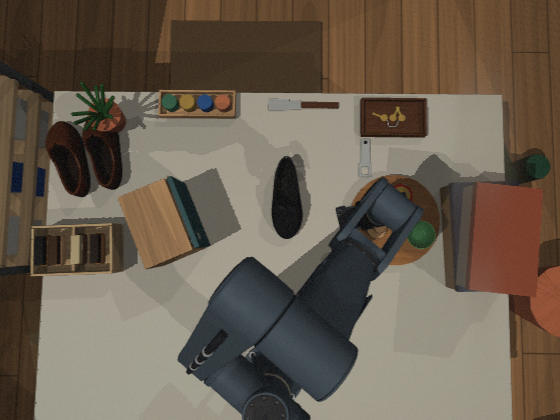

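View pics/s4.png

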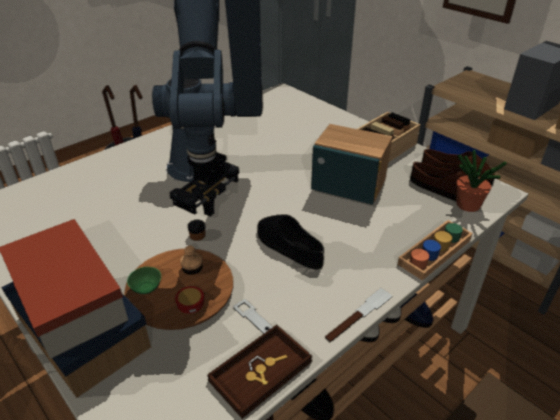

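```bash
cat >> h.py <<'E'
a=np.radians(23.5); XC=np.array([-np.sin(a),np.cos(a),0]); YC=np.array([-np.cos(a),-np.sin(a),0]); Z=np.array([0,0,1.])
HIN=np.array([.6214,.3114,0]); DISC=np.array([.4501,.2239,.14])
def rotm(th,ahead=XC):
    z=np.sin(th)*ahead-np.cos(th)*Z; y=-(np.cos(th)*ahead+np.sin(th)*Z); x=np.cross(y,z)
    return Ro.from_matrix(np.stack([x,y,z],1))
def rel(target,Rt):
    o=telemetry.get_obs(); R=Ro.from_quat(o["tool_rot"])
    print("d",R.inv().apply(np.array(target)-o["position"]).round(4),"rv deg",np.degrees((R.inv()*Rt).as_rotvec()).round(2))
E
python3 - <<'E'
from h import *
T=DISC-XC*.063; T[2]=.147
rel(T,rotm(np.radians(35))); print(T)
T2=T.copy();T2[2]=.2
rel(T2,rotm(np.radians(35)))
E
```

```text
d [ 0.0687 -0.4365  0.0873] rv deg [34.71 -2.94 -9.56]
[0.47522119 0.16612522 0.147     ]
d [ 0.0686 -0.4367  0.0343] rv deg [34.71 -2.94 -9.56]
```

>>> step_arm([
  {"dx": 0.01,"dy": -0.05,"dz": 0,"rx": 7,"ry": -0.6,"rz": -1.9},
  {"dx": 0.02,"dy": -0.1,"dz": 0,"rx": 14,"ry": -1.2,"rz": -3.8},
  {"dx": 0.03,"dy": -0.15,"dz": 0,"rx": 21,"ry": -1.8,"rz": -5.7},
  {"dx": 0.04,"dy": -0.2,"dz": 0,"rx": 28,"ry": -2.4,"rz": -7.6},
  {"dx": 0.05,"dy": -0.25,"dz": 0,"rx": 34.7,"ry": -2.9,"rz": -9.6},
])

```text
time: 6.75
position: [0.5011, -0.0162, 0.2341]
tool_rot: [0.933, 0.196, -0.062, -0.296]
ft_force: [0.4, 1.0, -0.3]
grip_width: 0.0005
```

Run:
```python
from h import *
T=DISC-XC*.063; T[2]=.147
rel(T,rotm(np.radians(35))); o=telemetry.get_obs(); print(o["position"],o["q"].round(2))
```

```text
d [ 0.0495 -0.0947  0.1735] rv deg [-0.22  0.07  0.21]
[ 0.50111039 -0.01623722  0.23408129] [-0.48  0.56  1.58  0.37  1.51  0.56]
```

>>> step_arm([
  {"dx": 0.01,"dy": -0.02,"dz": 0.035,"rx": 0,"ry": 0,"rz": 0},
  {"dx": 0.02,"dy": -0.04,"dz": 0.07,"rx": 0,"ry": 0,"rz": 0},
  {"dx": 0.03,"dy": -0.06,"dz": 0.11,"rx": 0,"ry": 0,"rz": 0},
  {"dx": 0.04,"dy": -0.08,"dz": 0.145,"rx": 0,"ry": 0,"rz": 0},
  {"dx": 0.05,"dy": -0.095,"dz": 0.173,"rx": 0,"ry": 0,"rz": 0},
])

```text
time: 7.38
position: [0.4738, 0.1698, 0.1472]
tool_rot: [0.932, 0.197, -0.063, -0.297]
ft_force: [-0.6, -0.4, 0.3]
grip_width: 0.0008
```

Run:
```python
from h import *
T=DISC-XC*.063; T[2]=.147
rel(T,rotm(np.radians(35))); o=telemetry.get_obs(); print(o["position"],o["ft_force"])
R=Ro.from_quat(o["tool_rot"]); print("XC in tool",R.inv().apply(XC).round(3)); tip=o["position"]+R.apply([0,-.015,.019]); print("tip",tip, "to disc",[(DISC-tip)@v for v in (XC,YC,Z)])
c=cam("scene"); cv2.imwrite("pics/s5.png",cv2.resize(c["img"][110:250,250:430],(771,600)))
c=cam("wrist"); cv2.imwrite("pics/w5.png",c["img"])
```

```text
d [-0.0002  0.0033 -0.0022] rv deg [-0.3   0.24  0.3 ]
[0.47380794 0.16984562 0.14715309] [-0.58848449 -0.37806531  0.25321805]
XC in tool [ 0.007 -0.816  0.578]
tip [0.4644037  0.19107738 0.14031404] to disc [np.float64(0.03580390277166974), np.float64(2.9362780608789577e-05), np.float64(-0.00031403587243936104)]
```

View pics/s5.png

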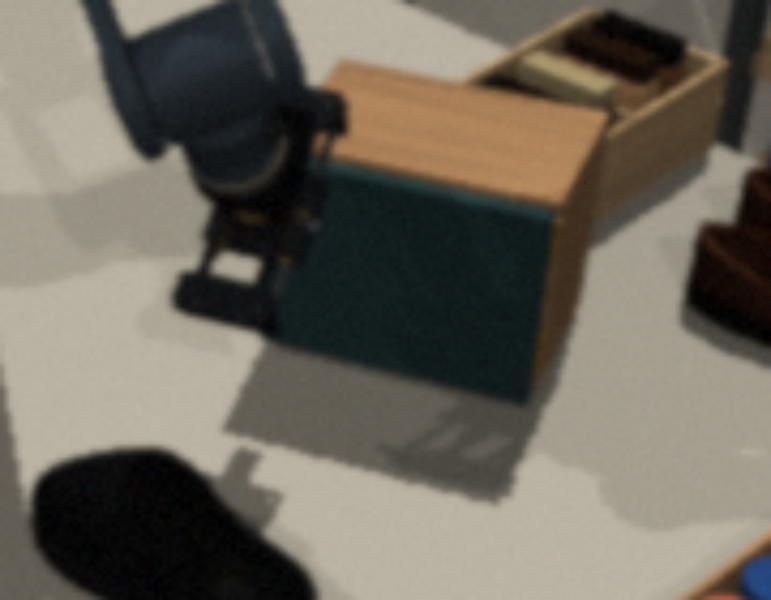

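View pics/w5.png

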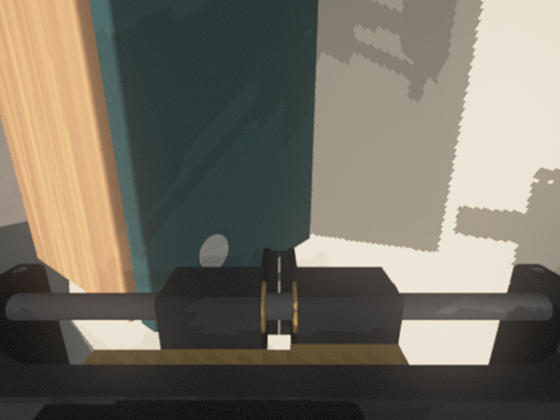

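>>> step_arm([
  {"dx": 0.0,"dy": -0.0098,"dz": 0.0069,"rx": 0,"ry": 0,"rz": 0},
  {"dx": 0.0,"dy": -0.0163,"dz": 0.0116,"rx": 0,"ry": 0,"rz": 0},
  {"dx": 0.0,"dy": -0.0212,"dz": 0.015,"rx": 0,"ry": 0,"rz": 0},
  {"dx": 0.0,"dy": -0.0245,"dz": 0.0173,"rx": 0,"ry": 0,"rz": 0},
  {"dx": 0.0,"dy": -0.0261,"dz": 0.0185,"rx": 0,"ry": 0,"rz": 0},
])

```text
time: 8.1
position: [0.4594, 0.1998, 0.147]
tool_rot: [0.932, 0.198, -0.065, -0.297]
ft_force: [1.0, 0.8, -0.3]
grip_width: 0.0006
```

```bash
cat > chk.py <<'E'
from h import *
o=telemetry.get_obs(); R=Ro.from_quat(o["tool_rot"]); tip=o["position"]+R.apply([0,-.015,.019]); print(o["time"],"to disc",np.round([(DISC-tip)@v for v in (XC,YC,Z)],4),"F",o["ft_force"].round(2),"Fx_c",round(float(o["ft_force"]@XC),2))
E
python3 chk.py
```

```text
8.1 to disc [ 0.0025 -0.0013 -0.0002] F [ 1.03  0.77 -0.29] Fx_c 0.29
```

>>> step_arm([
  {"dx": -0.001,"dy": -0.0008,"dz": 0.0006,"rx": 0,"ry": 0,"rz": 0},
  {"dx": -0.001,"dy": -0.0016,"dz": 0.0012,"rx": 0,"ry": 0,"rz": 0},
  {"dx": -0.001,"dy": -0.0025,"dz": 0.0017,"rx": 0,"ry": 0,"rz": 0},
  {"dx": -0.001,"dy": -0.0033,"dz": 0.0023,"rx": 0,"ry": 0,"rz": 0},
  {"dx": -0.001,"dy": -0.0041,"dz": 0.0029,"rx": 0,"ry": 0,"rz": 0},
])

```text
time: 8.72
position: [0.4564, 0.2041, 0.147]
tool_rot: [0.932, 0.198, -0.065, -0.297]
ft_force: [0.1, 0.3, -0.3]
grip_width: 0.0003
```

```bash
python3 chk.py; python3 chk.py
```

```text
8.725 to disc [-0.0025 -0.0023 -0.0002] F [ 0.1   0.3  -0.34] Fx_c 0.24
8.725 to disc [-0.0025 -0.0023 -0.0002] F [ 0.1   0.3  -0.34] Fx_c 0.24
```

>>> step_arm([
  {"dx": 0.002,"dy": -0.0008,"dz": 0.0006,"rx": 0,"ry": 0,"rz": 0},
  {"dx": 0.002,"dy": -0.0016,"dz": 0.0012,"rx": 0,"ry": 0,"rz": 0},
  {"dx": 0.002,"dy": -0.0025,"dz": 0.0017,"rx": 0,"ry": 0,"rz": 0},
  {"dx": 0.002,"dy": -0.0033,"dz": 0.0023,"rx": 0,"ry": 0,"rz": 0},
  {"dx": 0.002,"dy": -0.0041,"dz": 0.0029,"rx": 0,"ry": 0,"rz": 0},
])

```text
time: 9.35
position: [0.4565, 0.209, 0.147]
tool_rot: [0.932, 0.198, -0.064, -0.297]
ft_force: [0.5, -4.9, 1.9]
grip_width: 0.0002
```

```bash
python3 chk.py; python3 -c "
from h import *
c=cam('wrist'); cv2.imwrite('pics/w6.png',c['img'])"
```

```text
9.35 to disc [-0.007  -0.0003 -0.0001] F [ 0.54 -4.89  1.86] Fx_c -4.7
```

View pics/w6.png

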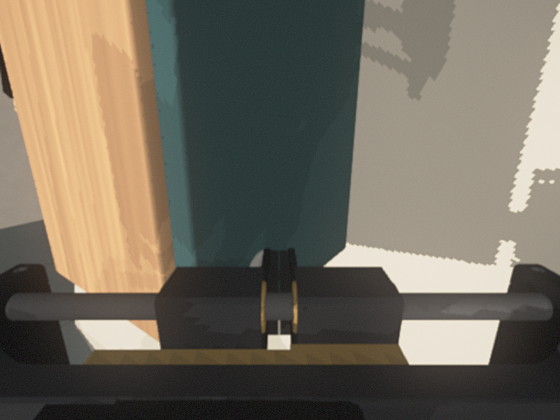

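>>> step_arm([
  {"dx": 0.0,"dy": -0.0008,"dz": 0.0006,"rx": 0,"ry": 0,"rz": 0},
  {"dx": 0.0,"dy": -0.0016,"dz": 0.0012,"rx": 0,"ry": 0,"rz": 0},
  {"dx": 0.0,"dy": -0.0016,"dz": 0.0012,"rx": 0,"ry": 0,"rz": 0},
  {"dx": 0.0,"dy": -0.0016,"dz": 0.0012,"rx": 0,"ry": 0,"rz": 0},
  {"dx": 0.0,"dy": -0.0016,"dz": 0.0012,"rx": 0,"ry": 0,"rz": 0},
])

```text
time: 10.02
position: [0.4558, 0.2104, 0.1469]
tool_rot: [0.932, 0.198, -0.064, -0.296]
ft_force: [0.5, -4.5, 3.0]
grip_width: 0.0002
```

```bash
python3 chk.py
```

```text
10.025 to disc [-0.0086 -0.0004 -0.0001] F [ 0.5  -4.55  2.99] Fx_c -4.37
```

>>> step_arm([
  {"dx": 0.0,"dy": -0.0008,"dz": 0.0006,"rx": 0,"ry": 0,"rz": 0},
  {"dx": 0.0,"dy": -0.0012,"dz": 0.0009,"rx": 0,"ry": 0,"rz": 0},
  {"dx": 0.0,"dy": -0.0012,"dz": 0.0009,"rx": 0,"ry": 0,"rz": 0},
  {"dx": 0.0,"dy": -0.0012,"dz": 0.0009,"rx": 0,"ry": 0,"rz": 0},
  {"dx": 0.0,"dy": -0.0012,"dz": 0.0009,"rx": 0,"ry": 0,"rz": 0},
])

```text
time: 10.65
position: [0.4551, 0.2118, 0.1469]
tool_rot: [0.932, 0.198, -0.064, -0.296]
ft_force: [-1.0, -4.1, 2.5]
grip_width: 0.0003
```

```bash
python3 chk.py
```

```text
10.65 to disc [-0.0101 -0.0005 -0.0001] F [-1.   -4.07  2.51] Fx_c -3.34
```

>>> step_arm([
  {"dx": 0.0,"dy": 0.03,"dz": -0.022,"rx": 0,"ry": 0,"rz": 0},
  {"dx": 0.0,"dy": 0.07,"dz": -0.055,"rx": 0,"ry": 0,"rz": 0},
  {"dx": 0.0,"dy": 0.1,"dz": -0.09,"rx": 0,"ry": 0,"rz": 0},
  {"dx": 0.0,"dy": 0.12,"dz": -0.12,"rx": 0,"ry": 0,"rz": 0},
  {"dx": 0.0,"dy": 0.12,"dz": -0.13,"rx": 0,"ry": 0,"rz": 0},
])

```text
time: 11.28
position: [0.5272, 0.0527, 0.184]
tool_rot: [0.932, 0.197, -0.063, -0.297]
ft_force: [0.3, 0.3, 0.4]
grip_width: 0.0004
```

Run:
```python
from h import *
o=telemetry.get_obs(); print(o["position"],o["ft_force"])
c=cam("scene"); cv2.imwrite("pics/s7.png",c["img"]);np.savez("scene7.npz",**c)
c=cam("top"); cv2.imwrite("pics/t7.png",c["img"]);np.savez("top7.npz",**c)
```

```text
[0.52722484 0.05271229 0.18395443] [0.28453735 0.2959429  0.38508273]
```

View pics/s7.png

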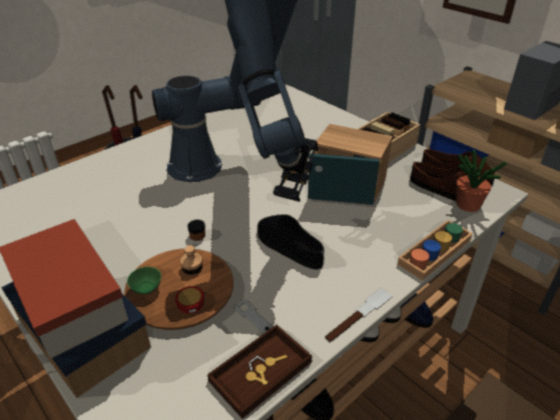

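View pics/t7.png

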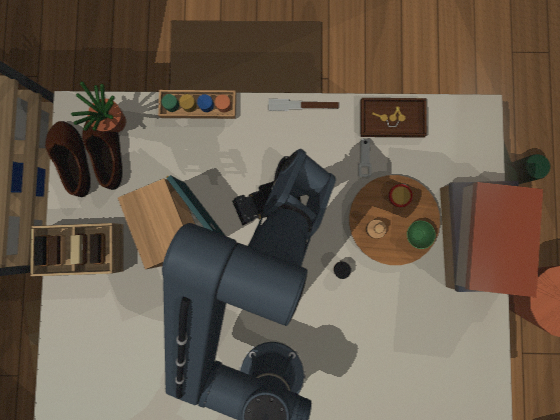

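```bash
cat > ang.py <<'E'
from h import *
def ang(c):
    P=cloud(c); H=cv2.cvtColor(c["img"],cv2.COLOR_BGR2HSV)
    m=(H[...,0]>75)&(H[...,0]<110)&(H[...,1]>60)&(P[...,2]>.02)&(P[...,2]<.2)
    r=P-HIN; m&=(np.hypot(r[...,0],r[...,1])<.26)&(r@XC<.03)
    Q=P[m][:,:2]
    if len(Q)<50: return None
    u=(Q-HIN[:2]); a=u@YC[:2]; b=-(u@XC[:2]); th=np.arctan2(b-0,a)
    vx,vy,x0,y0=cv2.fitLine(np.stack([a,b],1).astype(np.float32),cv2.DIST_HUBER,0,.01,.01).ravel()
    return len(Q),"line",np.arctan2(vy,vx),"ext",a.max(),b.max(),np.hypot(a,b).max()
E
python3 - <<'E'
from ang import *
for n in ("scene0","scene7","top7"): print(n,ang(dict(np.load(n+".npz"))))
E
```

```text
scene0 (2769, 'line', np.float32(0.004116598), 'ext', np.float64(0.2219207890010411), np.float64(0.1957151817277115), np.float64(0.2591916130948371))
scene7 (2755, 'line', np.float32(0.26856264), 'ext', np.float64(0.21484111275383727), np.float64(0.07666183257446882), np.float64(0.22527598406599003))
top7 (627, 'line', np.float32(0.26947352), 'ext', np.float64(0.21032501817045515), np.float64(0.06908798510813237), np.float64(0.2599306065178344))
```

```bash
cat >> h.py <<'E'
def ab(a,b,z): 
    p=HIN+a*YC-b*XC; p[2]=z; return p
E
python3 - <<'E'
from h import *
print(ab(.285,.018,.25)); rel(ab(.285,.018,.25),rotm(0)); rel(ab(.285,.018,.157),rotm(0))
o=telemetry.get_obs();print(Ro.from_quat(o["tool_rot"]).inv().apply([0,0,1]))
E
```

```text
[0.36721536 0.18124943 0.25      ]
d [-0.0934 -0.1853  0.0509] rv deg [-35.34   0.23   0.49]
d [-0.0933 -0.1315  0.1267] rv deg [-35.34   0.23   0.49]
[-0.00125401 -0.57839618 -0.81575504]
```

>>> step_arm([
  {"dx": 0.0,"dy": -0.03,"dz": -0.045,"rx": -7,"ry": 0,"rz": 0},
  {"dx": 0.0,"dy": -0.045,"dz": -0.06,"rx": -14,"ry": 0,"rz": 0},
  {"dx": -0.03,"dy": -0.09,"dz": -0.025,"rx": -21,"ry": 0,"rz": 0},
  {"dx": -0.06,"dy": -0.135,"dz": 0.013,"rx": -28,"ry": 0.1,"rz": 0.3},
  {"dx": -0.093,"dy": -0.185,"dz": 0.05,"rx": -35.3,"ry": 0.2,"rz": 0.5},
])

```text
time: 12.0
position: [0.3747, 0.1742, 0.2503]
tool_rot: [0.979, 0.204, -0.0, 0.0]
ft_force: [0.3, 1.6, -0.2]
grip_width: 0.0003
```

Run:
```python
from h import *
o=telemetry.get_obs();print(o["position"],o["q"].round(2));rel(ab(.285,.018,.25),rotm(0)); rel(ab(.285,.018,.157),rotm(0))
```

```text
[0.37474518 0.17417137 0.25028089] [ 0.16  0.23  1.92 -0.    0.99  1.33]
d [-0.0041 -0.0095  0.0003] rv deg [0.04 0.06 0.  ]
d [-0.004  -0.0096  0.0933] rv deg [0.04 0.06 0.  ]
```

>>> step_arm([
  {"dx": -0.004,"dy": -0.009,"dz": 0.02,"rx": 0,"ry": 0,"rz": 0},
  {"dx": -0.004,"dy": -0.009,"dz": 0.045,"rx": 0,"ry": 0,"rz": 0},
  {"dx": -0.004,"dy": -0.009,"dz": 0.07,"rx": 0,"ry": 0,"rz": 0},
  {"dx": -0.004,"dy": -0.009,"dz": 0.085,"rx": 0,"ry": 0,"rz": 0},
  {"dx": -0.004,"dy": -0.009,"dz": 0.092,"rx": 0,"ry": 0,"rz": 0},
])

```text
time: 12.62
position: [0.3648, 0.1815, 0.1572]
tool_rot: [0.979, 0.205, -0.002, 0.0]
ft_force: [0.2, 0.3, 0.5]
grip_width: 0.0004
```

Run:
```python
from h import *
from ang import ang
o=telemetry.get_obs();print(o["position"],o["ft_force"])
r=o["position"]-HIN; print("a,b",r@YC,-r@XC)
rel(ab(.2,.018,.157),rotm(0))
c=cam("wrist"); cv2.imwrite("pics/w8.png",c["img"])
s=cam("scene"); cv2.imwrite("pics/s8.png",cv2.resize(s["img"][90:250,230:430],(750,600))); print(ang(s))
```

```text
[0.36483491 0.18146312 0.15721374] [0.20999846 0.28444782 0.53547803]
a,b 0.2870978134904712 0.016854834056280084
d [ 0.0871  0.0013 -0.0002] rv deg [-0.05  0.27  0.1 ]
(2799, 'line', np.float32(0.2674141), 'ext', np.float64(0.21288004893355808), np.float64(0.07345003561313558), np.float64(0.22177653521308252))
```

View pics/w8.png

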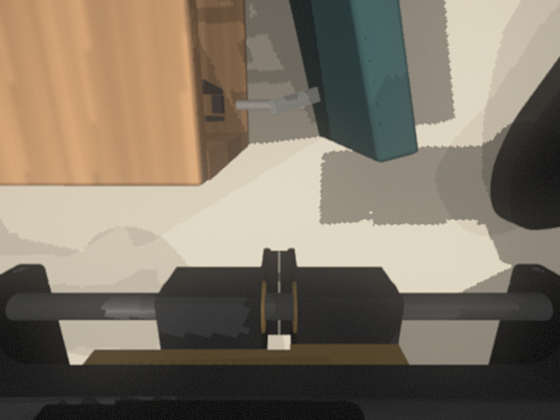

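View pics/s8.png

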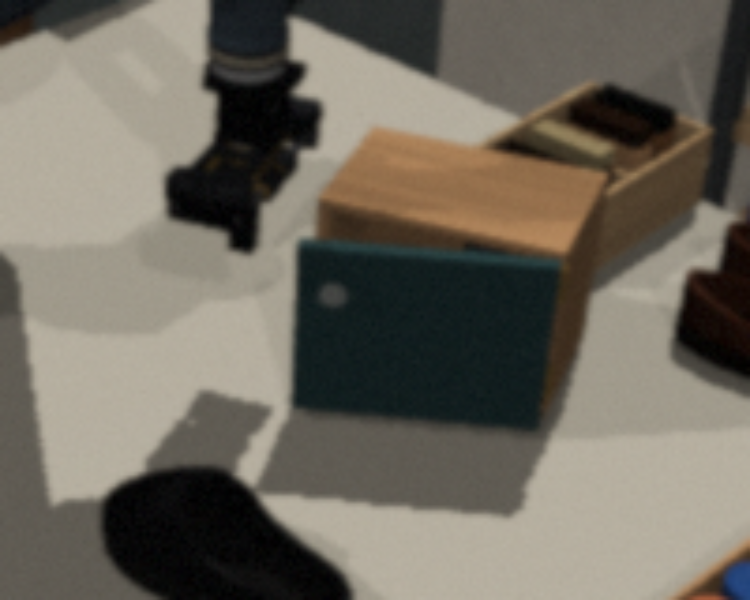

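>>> step_arm([
  {"dx": 0.01,"dy": 0.001,"dz": -0.01,"rx": 0,"ry": 0,"rz": 0},
  {"dx": 0.03,"dy": 0.001,"dz": -0.01,"rx": 0,"ry": 0,"rz": 0},
  {"dx": 0.05,"dy": 0.001,"dz": -0.01,"rx": 0,"ry": 0,"rz": 0},
  {"dx": 0.07,"dy": 0.001,"dz": -0.01,"rx": 0,"ry": 0,"rz": 0},
  {"dx": 0.085,"dy": 0.001,"dz": -0.01,"rx": 0,"ry": 0,"rz": 0},
])

```text
time: 13.35
position: [0.4448, 0.2148, 0.1679]
tool_rot: [0.979, 0.204, -0.001, 0.0]
ft_force: [0.2, 0.7, -0.2]
grip_width: 0.0006
```

Run:
```python
from h import *
from ang import ang
o=telemetry.get_obs();print(o["position"],o["ft_force"])
r=o["position"]-HIN; print("a,b",r@YC,-r@XC)
c=cam("wrist"); cv2.imwrite("pics/w9.png",c["img"])
s=cam("scene"); cv2.imwrite("pics/s9.png",cv2.resize(s["img"][90:250,230:430],(750,600))); print(ang(s))
R=Ro.from_quat(o["tool_rot"])
for th in np.arange(.3,1.6,.1).tolist()+[1.571,1.6]:
    rr=.195-.02*(th-.3)/1.2; k=.014; p=ab(rr*np.cos(th)+k*np.sin(th), rr*np.sin(th)-k*np.cos(th), o["position"][2])
    print(round(th,2),R.inv().apply(p-o["position"]).round(4))
```

```text
[0.44484326 0.21484396 0.16792864] [ 0.23376611  0.73028984 -0.15324312]
a,b 0.20041476998895408 0.018145854065700805
(2779, 'line', np.float32(0.2652512), 'ext', np.float64(0.21303327320052443), np.float64(0.07608784532350801), np.float64(0.22174975636180114))
0.3 [ 0.0099  0.0261 -0.    ]
0.4 [ 0.0168  0.0443 -0.0001]
0.5 [ 0.0254  0.0615 -0.0001]
0.6 [ 0.0356  0.0776 -0.0001]
0.7 [ 0.0472  0.0925 -0.0001]
0.8 [ 0.0602  0.1061 -0.0002]
0.9 [ 0.0743  0.1182 -0.0002]
1.0 [ 0.0894  0.1287 -0.0003]
1.1 [ 0.1053  0.1376 -0.0003]
1.2 [ 0.1219  0.1447 -0.0003]
1.3 [ 0.139   0.1501 -0.0004]
1.4 [ 0.1564  0.1538 -0.0004]
1.5 [ 0.1738  0.1557 -0.0005]
1.57 [ 0.1862  0.1559 -0.0005]
1.6 [ 0.1913  0.1558 -0.0005]
```

View pics/s9.png

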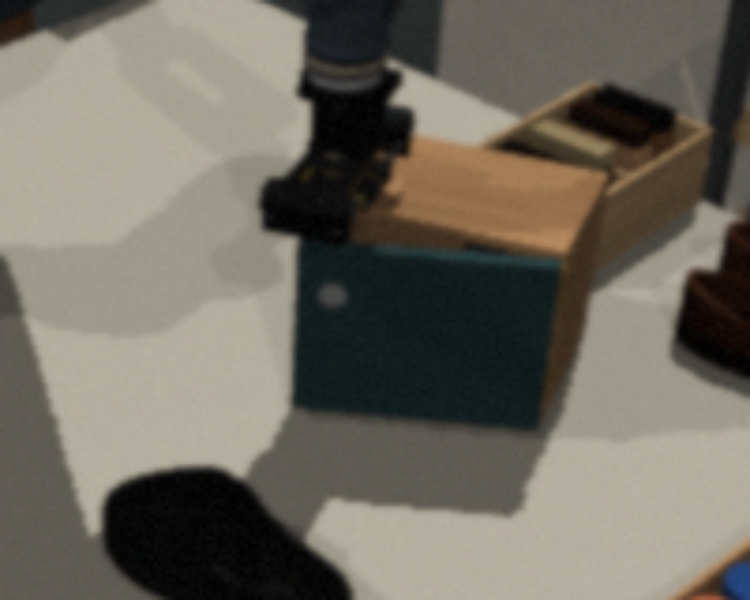

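>>> step_arm([
  {"dx": 0.008,"dy": 0.012,"dz": 0,"rx": 0,"ry": 0,"rz": 0},
  {"dx": 0.01,"dy": 0.026,"dz": 0,"rx": 0,"ry": 0,"rz": 0},
  {"dx": 0.0168,"dy": 0.044,"dz": 0,"rx": 0,"ry": 0,"rz": 0},
  {"dx": 0.0254,"dy": 0.0615,"dz": 0,"rx": 0,"ry": 0,"rz": 0},
  {"dx": 0.0356,"dy": 0.0776,"dz": 0,"rx": 0,"ry": 0,"rz": 0},
])

```text
time: 14.08
position: [0.5106, 0.1567, 0.1678]
tool_rot: [0.979, 0.204, -0.001, 0.0]
ft_force: [-0.3, 1.6, 0.4]
grip_width: 0.0005
```

```bash
cat > sw.py <<'E'
from h import *
from ang import ang
o=telemetry.get_obs();print(o["time"],o["position"],o["ft_force"])
r=o["position"]-HIN; a,b=r@YC,-r@XC; print("a,b",a,b)
s=cam("scene"); cv2.imwrite("pics/s_%d.png"%(o["time"]*100),cv2.resize(s["img"][90:250,230:430],(750,600))); print(ang(s)); print(ang(cam("top")))
R=Ro.from_quat(o["tool_rot"])
for th in np.arange(.6,1.6,.1).tolist()+[1.571,1.6]:
    rr=.195-.02*(th-.3)/1.2; k=.014; p=ab(rr*np.cos(th)+k*np.sin(th), rr*np.sin(th)-k*np.cos(th), .168)
    print(round(th,2),R.inv().apply(p-o["position"]).round(4))
E
python3 sw.py
```

```text
14.075 [0.51062888 0.15673463 0.16779317] [-0.25636343  1.59947779  0.37783321]
a,b 0.16325644464260397 0.09766754927732989
(2712, 'line', np.float32(0.6617818), 'ext', np.float64(0.17508541567707928), np.float64(0.15089997850097997), np.float64(0.22635776959348736))
(163, 'line', np.float32(0.7017354), 'ext', np.float64(0.16794002207499042), np.float64(0.14722186026217612), np.float64(0.2598957993040505))
0.6 [-0.0015 -0.0019 -0.0002]
0.7 [ 0.0102  0.013  -0.0002]
0.8 [ 0.0232  0.0265 -0.0002]
0.9 [ 0.0373  0.0386 -0.0002]
1.0 [ 0.0524  0.0491 -0.0003]
1.1 [ 0.0684  0.0579 -0.0003]
1.2 [ 0.085   0.0651 -0.0003]
1.3 [ 0.102   0.0705 -0.0003]
1.4 [ 0.1194  0.0741 -0.0003]
1.5 [ 0.1369  0.076  -0.0003]
1.57 [ 0.1493  0.0762 -0.0004]
1.6 [ 0.1543  0.0761 -0.0004]
```

>>> step_arm([
  {"dx": 0.0102,"dy": 0.013,"dz": 0,"rx": 0,"ry": 0,"rz": 0},
  {"dx": 0.0232,"dy": 0.0265,"dz": 0,"rx": 0,"ry": 0,"rz": 0},
  {"dx": 0.0373,"dy": 0.0386,"dz": 0,"rx": 0,"ry": 0,"rz": 0},
  {"dx": 0.0524,"dy": 0.049,"dz": 0,"rx": 0,"ry": 0,"rz": 0},
  {"dx": 0.0684,"dy": 0.0579,"dz": 0,"rx": 0,"ry": 0,"rz": 0},
])

```text
time: 14.8
position: [0.5997, 0.1302, 0.1681]
tool_rot: [0.979, 0.203, 0.001, 0.001]
ft_force: [-1.3, 0.9, 0.8]
grip_width: 0.0003
```

```bash
python3 sw.py|tail -12
```

```text
0.6 [-0.0726 -0.0618 -0.0001]
0.7 [-0.061  -0.0469 -0.0001]
0.8 [-0.048  -0.0334 -0.    ]
0.9 [-0.0338 -0.0213  0.    ]
1.0 [-0.0187 -0.0108  0.0001]
1.1 [-0.0027 -0.002   0.0001]
1.2 [0.0139 0.0051 0.0002]
1.3 [0.031  0.0105 0.0002]
1.4 [0.0483 0.0141 0.0003]
1.5 [0.0658 0.016  0.0003]
1.57 [0.0782 0.0162 0.0003]
1.6 [0.0832 0.016  0.0003]
```

>>> step_arm([
  {"dx": 0.014,"dy": 0.005,"dz": 0,"rx": 0,"ry": 0,"rz": 0},
  {"dx": 0.03,"dy": 0.01,"dz": 0,"rx": 0,"ry": 0,"rz": 0},
  {"dx": 0.045,"dy": 0.0135,"dz": 0,"rx": 0,"ry": 0,"rz": 0},
  {"dx": 0.057,"dy": 0.015,"dz": 0,"rx": 0,"ry": 0,"rz": 0},
  {"dx": 0.067,"dy": 0.016,"dz": 0,"rx": 0,"ry": 0,"rz": 0},
])

```text
time: 15.52
position: [0.6695, 0.142, 0.1686]
tool_rot: [0.979, 0.203, 0.003, 0.001]
ft_force: [-0.8, -0.9, -0.2]
grip_width: 0.0005
```

```bash
python3 sw.py; ls pics
```

```text
15.525 [0.66954139 0.14199392 0.16858715] [-0.78936719 -0.91132126 -0.17904263]
a,b 0.023401971395301892 0.17455188401146784
(897, 'line', np.float32(1.5201905), 'ext', np.float64(0.023205672693168183), np.float64(0.22965612136658828), np.float64(0.22966407864611982))
(90, 'line', np.float32(1.5077806), 'ext', np.float64(0.009899797577584721), np.float64(0.22333848553583466), np.float64(0.25893134474974083))
0.6 [-0.1414 -0.0787 -0.0003]
0.7 [-0.1297 -0.0638 -0.0002]
0.8 [-1.168e-01 -5.030e-02 -1.000e-04]
0.9 [-0.1026 -0.0382 -0.    ]
1.0 [-0.0875 -0.0277  0.0001]
1.1 [-0.0715 -0.0189  0.0002]
1.2 [-0.0549 -0.0118  0.0003]
1.3 [-0.0378 -0.0064  0.0004]
1.4 [-0.0204 -0.0028  0.0005]
1.5 [-0.0029 -0.001   0.0006]
1.57 [ 0.0094 -0.0007  0.0006]
1.6 [ 0.0145 -0.0009  0.0007]
s2.png
s3.png
s4.png
s5.png
s7.png
s8.png
s9.png
s_1407.png
s_1480.png
s_1552.png
scene0.png
scene_crop.png
t3.png
t4.png
t7.png
top0.png
top_crop.png
w1.png
w2.png
w5.png
w6.png
w8.png
w9.png
wrist0.png
```

>>> step_arm([
  {"dx": 0.003,"dy": 0,"dz": 0,"rx": 0,"ry": 0,"rz": 0},
  {"dx": 0.006,"dy": 0,"dz": 0,"rx": 0,"ry": 0,"rz": 0},
  {"dx": 0.009,"dy": 0,"dz": 0,"rx": 0,"ry": 0,"rz": 0},
  {"dx": 0.009,"dy": 0,"dz": 0,"rx": 0,"ry": 0,"rz": 0},
  {"dx": -0.005,"dy": 0,"dz": 0,"rx": 0,"ry": 0,"rz": 0},
])

```text
time: 16.25
position: [0.6667, 0.1405, 0.169]
tool_rot: [0.979, 0.203, 0.005, 0.001]
ft_force: [-0.5, 0.3, 0.3]
grip_width: 0.0001
```

>>> step_arm([
  {"dx": -0.02,"dy": 0,"dz": 0,"rx": 0,"ry": 0,"rz": 0},
  {"dx": -0.03,"dy": 0,"dz": -0.03,"rx": 0,"ry": 0,"rz": 0},
  {"dx": -0.04,"dy": 0,"dz": -0.08,"rx": 0,"ry": 0,"rz": 0},
  {"dx": -0.09,"dy": 0.01,"dz": -0.1,"rx": 0,"ry": 0,"rz": 0},
  {"dx": -0.14,"dy": 0.03,"dz": -0.1,"rx": 0,"ry": 0,"rz": 0},
])

```text
time: 16.88
position: [0.5496, 0.057, 0.2704]
tool_rot: [0.979, 0.204, 0.008, 0.002]
ft_force: [0.1, -1.2, 0.3]
grip_width: 0.0005
```

>>> step_arm([
  {"dx": -0.03,"dy": 0.05,"dz": 0,"rx": 0,"ry": 0,"rz": 0},
  {"dx": -0.05,"dy": 0.1,"dz": 0,"rx": 0,"ry": 0,"rz": 0},
  {"dx": -0.06,"dy": 0.15,"dz": 0,"rx": 0,"ry": 0,"rz": 0},
  {"dx": -0.06,"dy": 0.2,"dz": 0,"rx": 0,"ry": 0,"rz": 0},
  {"dx": -0.06,"dy": 0.25,"dz": 0,"rx": 0,"ry": 0,"rz": 0},
])

```text
time: 17.5
position: [0.595, -0.1979, 0.2719]
tool_rot: [0.979, 0.204, 0.008, 0.002]
ft_force: [0.6, 0.9, 0.8]
grip_width: 0.0004
```

Run:
```python
from h import *
from ang import ang
o=telemetry.get_obs();print(o["time"],o["position"],o["ft_force"])
c=cam("scene"); cv2.imwrite("pics/s10.png",c["img"]);print(ang(c))
c0=dict(np.load("top0.npz"));c=cam("top"); cv2.imwrite("pics/t10.png",c["img"]);print(ang(c))
P=cloud(c); V=cv2.cvtColor(c["img"],cv2.COLOR_BGR2HSV)[...,2]
m=((V<45)&(P[...,2]>.008)&(P[...,2]<.105)&(P[...,0]>.36)&(P[...,0]<.8)&(P[...,1]<.2)&(P[...,1]>-.15)).astype(np.uint8)
k,l,st,_=cv2.connectedComponentsWithStats(m); i=1+np.argmax(st[1:,4]); Q=P[l==i]
d=np.hypot(*(Q[:,:2]-HIN[:2]).T); print(st[i],Q.min(0),Q.max(0),d.min())
```

```text
17.5 [ 0.59501224 -0.19785554  0.27186562] [0.57720952 0.91250402 0.82148976]
(797, 'line', np.float32(-1.5605518), 'ext', np.float64(0.001211712015156099), np.float64(0.2304397454611477), np.float64(0.23071830322165243))
(1048, 'line', np.float32(-1.5519067), 'ext', np.float64(0.004473101048280919), np.float64(0.22238640056204026), np.float64(0.2581476795154194))
[ 272  157   31   82 1845] [ 0.44603712 -0.09216145  0.01464594] [0.70973666 0.00797176 0.09954149] 0.30721580357262424
```

View pics/s10.png

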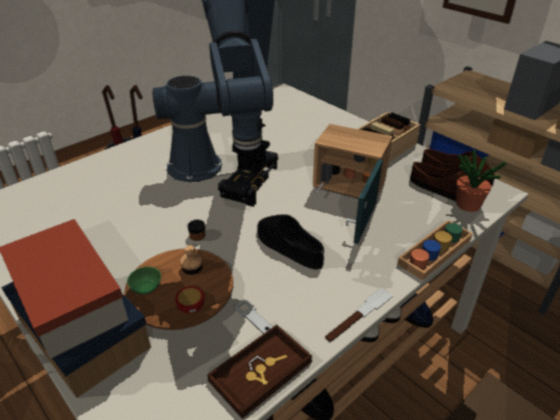

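View pics/t10.png

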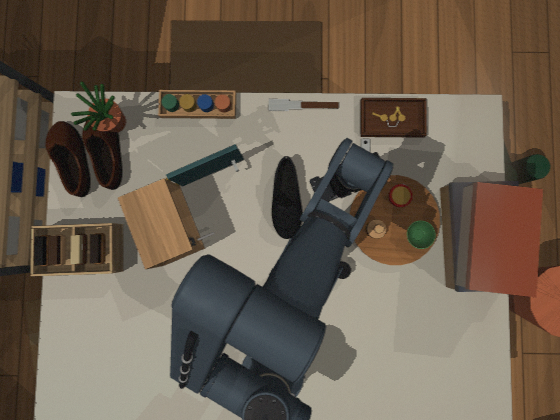

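```bash
python3 -c "
from h import *
print(np.abs(telemetry.get_obs()['joint_velocities']).max()); print(robot.hand_in())"
```

```text
0.08817428941191845
the job is handed in; nothing more can be done
None
```

The job is done and handed in at about 17.6 s of the 64 s allowed.

- **Clog:** I pushed it about 140 mm to the right by its inner wall. It turned a little as it went. Its nearest point is 307 mm from the hinge, outside the 230 mm swing, and its position did not change while the door was being opened.
- **Catch:** I pressed the touch disc with the closed fingertips, at about 4.7 N. When I drew back, the door sprang ajar to about 0.27 rad.
- **Door:** I pushed it open from behind its free edge. The last views put it at about 1.58 rad (scene camera) and 1.59 rad (top camera), close to square.

The bystanders look untouched in the last pictures, but I did not measure them. The arm partly hides the bottle opener and the jar in the top view, though both can be seen in the scene view. The arm was clear of everything at hand-in, though one joint still showed a speed of 0.09 rad/s. My first move call was refused for incomplete rows, and nothing moved because of it.

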